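# Set and lock the length stop of the cut-off jig

## Task

Clear the wooden offcut off the bed of the length-stop jig into the white foam scrap tray and let go of it. Then take the sliding stop leg by its black thumb rest and red cam lever together, slide it along the rail until its right-hand edge stands on the black line drawn on the yellow tape, and with the leg held there squeeze the cam lever fully closed towards the thumb rest. The unlocked leg springs back if it is let go and the lever must not be closed away from the line; finish still holding the leg, gripping thumb rest and closed lever with the edge on the line, and leave the stock and tools lying round about alone.

Things in the scene. Friction and masses are not known exactly. Their poses are not given: they have to be found in the camera images.
- jig: Length-stop jig, fixed: plywood base 150 x 380 x 15 mm, aluminium rail 32 x 350 mm along the jig's y, centre line at x = +45 mm, top 41 mm up. Origin: centre of the base's underside; x away from the robot, y left, z up. The bed (15 mm up) lies before the rail, x -75 to +29 mm. An aluminium datum fence, top 57 mm up, stands across its right end, face at y = -150 mm.
- leg (a joint): Travel (m) of the grey sliding stop leg along the rail: 0 = home at the left, growing up to 0.20 towards the datum fence (the jig's -y). A spring in the rail pulls the unlocked leg home with about 3 N (sliding friction 0.6 N). Closing the lever presses the cam on the rail and locks the leg.
- leg_edge (a point): Middle of the right-hand (-y) edge of the leg's saddle, at the rail's top: the edge to set on the line. Axes as the jig's. The grey saddle is 52 x 66 mm, its top 13 mm above the rail; flush with this edge an arm and foot reach 96 mm from the rail's middle towards the robot over the bed.
- grip_mid (a point): Point on the leg midway between thumb rest and closed lever, 44 mm above the rail's top, 33 mm left of leg_edge: a good TCP point for the final grip. Axes as the jig's.
- thumb_rest (a point): Middle of the back face, where a finger bears, of the thumb rest: a black upright plate fixed to the leg, 8 x 52 x 50 mm, 13 to 63 mm above the rail's top. The face is 18 mm behind grip_mid (jig's +x); two cheeks, 44 mm apart, stand 11 mm out from it and keep a finger from slipping along the rail.
- cam_lever (a joint): Angle (rad) of the red cam lever, hinged on the leg along the jig's y, 14 mm before grip_mid (jig's -x), 20 mm above the rail's top: 0 = closed (upright, parallel to the thumb rest), 0.55 = fully open (leaning to the robot). It stays where left. It is stiff: some 9 N at its tip, so a pinch of 6 N does not move it; a grip of 18 to 25 N closes it.
- lever_tip (a point): Top middle of the lever's front face (pushed to close); paddle 8 mm thick, 44 wide, reaching 46 above its hinge. Outside width over thumb rest and lever, along the jig's x: about 60 mm open, 36 closed (faces 18 either side of grip_mid). The thumb rest does not give along x: as the lever closes, a gripper's middle must shift some 12 mm towards the thumb rest (jig's +x).
- mark_line (a point): The black line, 1.6 mm wide, across the strip of yellow tape stuck on the rail's top: its middle. Axes as the jig's.
- offcut: Softwood offcut standing on the jig's bed, 30 x 45 x 60 mm (x, y, z), 60 g. Origin: centre of its underside.
- scrap_tray: White foam tray, loose, 135 x 215 x 34 mm (x, y, z), walls 17 mm thick, inner floor 101 x 182 mm at 10 mm height. Origin: centre of its underside.
- black_channel: Short black slotted steel channel, 36 x 90 x 22 mm, lying behind the jig; stock, leave alone.
- pine_block: Flat pine block, 63 x 115 x 30 mm, lying behind the jig; leave alone.
- parts_case: Flat clear plastic case of brad nails, 94 x 56 x 27 mm, lying to the left of the jig; leave alone.
- marker: Blue felt marker, 13 x 106 x 13 mm, lying to the left of the jig; leave alone.

How it is judged (in metres and radians):
On the way, in this order (a step that is already met when the one before it is completed fails the run):
1. the offcut lies in the scrap tray, let go (x of offcut in the frame of scrap_tray between -0.055 and 0.055 m and y of offcut in the frame of scrap_tray between -0.095 and 0.095 m and z of offcut in the frame of scrap_tray between 0.004 and 0.055 m and contact force between the fingers and offcut below 0.1 N and linear speed of offcut below 0.05 m/s), for 0.2 s.
2. the leg is held with its edge on the line, the lever still at least half open (y of leg_edge in the frame of mark_line between -0.004 and 0.004 m and value of joint cam_lever above 0.25 rad and contact force between the fingers and leg above 1 N), for 0.2 s.
3. the cam lever is closed, the leg's edge on the line (y of leg_edge in the frame of mark_line between -0.004 and 0.004 m and value of joint cam_lever below 0.05 rad), for 0.2 s.
At the end, for the whole second after the job is handed in: The program finishes while holding: the fingers press on both the thumb rest and the closed cam lever (more than 2 N each), the lever is within 0.05 rad of closed, the leg's right-hand edge is within 4 mm of the black line and at rest, and the offcut lies inside the scrap tray (all of step 3 and contact force between the fingers and thumb_rest_plate above 2 N and contact force between the fingers and cam_lever above 2 N and velocity of joint leg between -0.01 and 0.01 m/s and x of offcut in the frame of scrap_tray between -0.055 and 0.055 m and y of offcut in the frame of scrap_tray between -0.095 and 0.095 m and z of offcut in the frame of scrap_tray between 0.004 and 0.055 m); the arm keeps its last pose, push and grip.
It fails at once if the cam lever is closed more than half way with the leg's edge more than 8 mm off the line (value of joint cam_lever below 0.25 rad and (y of leg_edge in the frame of mark_line above 0.008 m or y of leg_edge in the frame of mark_line below -0.008 m)).
It fails at once if stock or tools lying round about pushed more than 30 mm (distance of any of black_channel, pine_block, parts_case, marker from where it was at the start of the episode above 0.03 m).
It also fails if it takes over 58 s, if anything falls off the work surface, if the arm or the gripper's body presses on something with over 40 N, if the wrist force passes 120 N, or if a joint passes its speed limit or range.

## Robot

A 6-joint arm with a two-finger parallel gripper is mounted at the origin on a cart in front of the work surface, level with it; the furniture and walls round the work are solid. World frame = base frame: x ahead of the robot, y to its left, z up, the work surface at z = 0. Lengths are in mm, angles in rad, forces in N, time in s.
With the tool pointing down it reaches from about 350 to 950 mm from the base axis. Payload 17.4 kg.
Tool frame: the origin (TCP) lies between the finger pads, 19 mm behind the fingertips; this is the grasp point; z points along the fingers, y is the direction in which the jaws open and shut (so a half turn about z gives the same grasp; the last joint's range is limited). The gripper opens to 93 mm and grips with 3 to 60 N. Pads are 15 mm wide; open, the fingers measure 128 mm over their backs; the gripper's body (75 mm by 188 mm) begins 65 mm behind the grasp point.
Start: joints at [1.225, 0.116, 1.442, -0, 1.584, -0.038], TCP at [204.508, 643.28, 237.446] pointing down, gripper open.
Joint ranges: [-2.83, 2.83], [-0.83, 2.19], [0.07, 2.5], [-1.14, 4.28], [0.01, 3], [-2.97, 2.97]. Speed limits (rad/s): [1.89, 1.89, 2.22, 3.14, 3.14, 3.14].

## Interface

Orientations are given as a unit quaternion [x, y, z, w].
In Python, from rig import r gives the robot as it stands.
- The arm moves only by the tool arm_command, never from a script. Its argument "increments" is a list of rows, each a list of 7 numbers: the turn, a rotation vector about the tool's x, y, z in rad, then the shift along the tool's x, y, z in cm, then the opening, from -1 (shut) to 1 (fully open), so that 0 is half open. A call has exactly 10 rows; each row shifts and turns the commanded pose from where the row before left it, along the tool's axes as they then stand; what a row does not reach is not made up. A row lasts 1/12 s, in which the tool goes at most 41.7 mm and 7.16 degrees, less where a joint would pass 70% of its speed; a pose out of reach is approached as far as the arm can. A call with a gripper value outside its range is refused whole. The fingers move at their own pace and stop on an object; the grip force is fixed at half the most. Time passes only in rows, so rows that do not move let the fingers close, or fill a call up. It gives the time, the measured TCP pose, the force and the opening at its end, in the units of the state.
- r.sense(): the state, without advancing time (a new reading comes with each control period).
- r.get_image(name): name is "side" or "top" or "wrist"; returns a dict with "color" (384x512x3 uint8, red, green, blue), "K" (3x3 intrinsics, pixels), "R" (3x3) and "t" (3): a world point X has camera coordinates R X + t. Camera axes: x right, y down, z forward; pixel columns grow to the right and rows downward; lengths in mm; the calibration is good to about 2 mm. A picture is of the moment at which its call begins. There is no depth.
- r.hand_in(): hands the job in, once; it reports no verdict.
The state is a dict: "time_s": time; "q": joint angles; "joint_velocities": joint speeds; "joint_torque": joint torques, N m; "tcp_pos": TCP position; "eef_rot": TCP orientation; "force": force on the tool from outside, world axes, zero at the start; "torque": the same for the moment, N m; "finger_gap": finger opening in mm.
Only numpy, scipy, OpenCV 4.12 (cv2) and the standard library are available. Lean on these libraries where they do the work, as an engineer would, in place of code of your own. Each camera call takes 0.05 s, during which the arm holds its last target. There are 200 camera calls.

## Working session

There is one attempt and no reset: what is moved stays moved. The work goes in short steps, Python scripts to look and compute and a tool call to move; the robot and the scene stay as the last step left them, time stands still between calls to the robot, and variables do not carry over. Pictures are saved under pics/ and viewed, about 8 in all and at most 12, crops included, and the job is handed in when it is done.

Besides the shell and the picture viewer there is one more tool, called after "Call:" as name([rows], argument=value, ...), one row to a line, values as JSON. arm_command: Moves the arm, as the interface text tells. Its arguments: {"type":"object","properties":{"increments":{"type":"array","items":{"type":"array","items":{"type":"number"}}}},"required":["increments"]}

```bash
ls; mkdir -p pics; python3 - <<'E'
from rig import r
import cv2,pickle
d={}
for n in("top","side"):
    im=r.get_image(n);d[n]=im;cv2.imwrite(f"pics/{n}0.png",cv2.resize(im["color"][:,:,::-1],(800,600),interpolation=cv2.INTER_CUBIC))
    print(n,im["K"],im["R"],im["t"])
pickle.dump(d,open("d0.pkl","wb"))
print(r.sense())
E
```

```text
pics
top [[378.91419505   0.         259.14979985]
 [  0.         378.91419505 189.44730658]
 [  0.           0.           1.        ]] [[ 0.02566579 -0.99965563 -0.00546651]
 [-0.99258884 -0.02483385 -0.11895662]
 [ 0.1187799   0.00847911 -0.9928844 ]] [ 200.46791785  554.9865059  1371.84307741]
side [[467.87396572   0.         250.6025427 ]
 [  0.         467.87396572 190.21115421]
 [  0.           0.           1.        ]] [[-0.99912413  0.03980047 -0.01291918]
 [ 0.02748996  0.39153962 -0.91975053]
 [-0.03154814 -0.91930009 -0.39229079]] [ 570.92693233  -17.53308154 1594.34148984]
{'time_s': 0.1, 'q': array([ 1.22520630e+00,  1.16428775e-01,  1.44219683e+00,  4.10925080e-05,
        1.58395637e+00, -3.77873622e-02]), 'joint_velocities': array([-2.63457465e-05, -1.80340653e-03, -1.32842290e-03, -3.86956649e-04,
       -5.49131510e-04,  2.49288510e-04]), 'joint_torque': array([ 2.29221849e-03, -7.22898102e+01, -6.23872733e+01,  7.81966047e-02,
        2.26172071e-02, -9.22751087e-05]), 'tcp_pos': array([204.43934241, 643.1364192 , 236.78622695]), 'eef_rot': array([ 1.53294234e-01,  9.88180466e-01, -4.81690075e-04, -1.14410269e-04]), 'force': array([-0.33035581,  0.07339039,  0.04589892]), 'torque': array([-0.07535841, -0.00524537,  0.03999544]), 'finger_gap': 93.01755131182327}
```

View pics/top0.png

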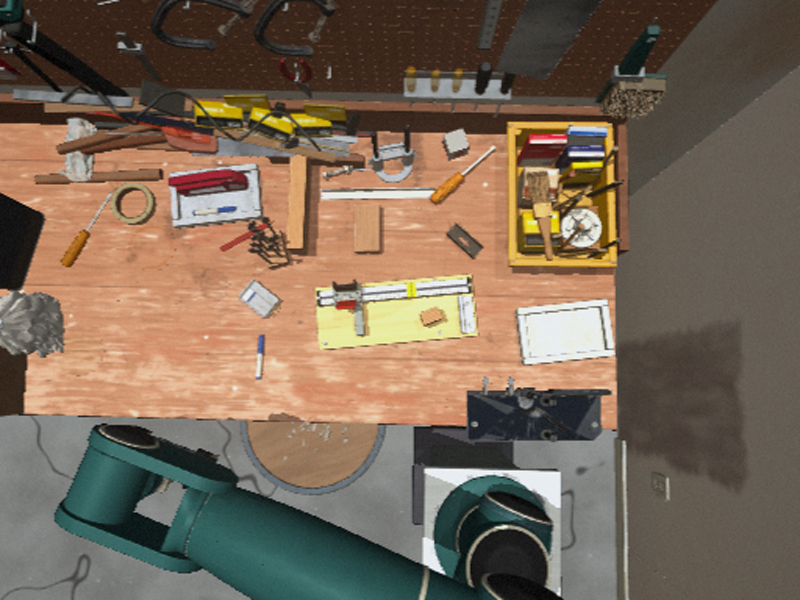

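View pics/side0.png

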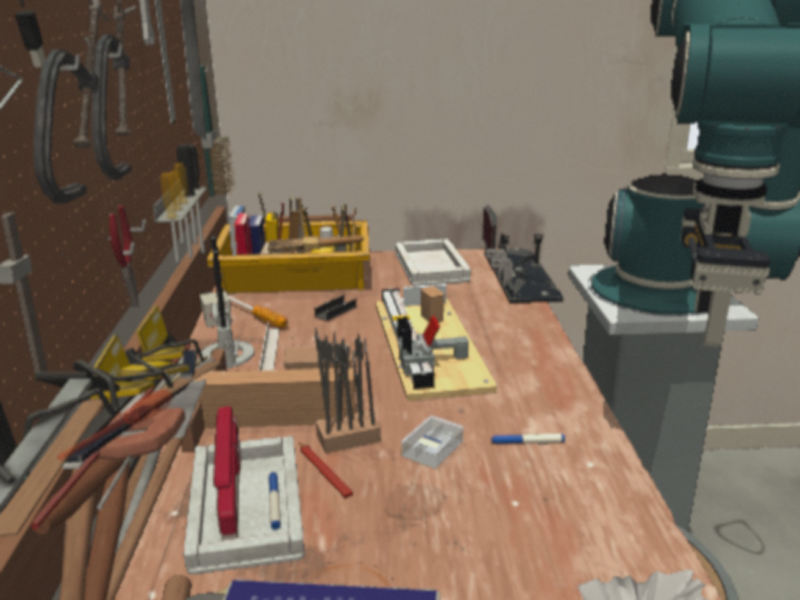

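Top view: the jig is at about (318–478, 275–348), the tray at (517–613, 300–363) and the offcut at (432, 316). The yellow tape is at (411, 289) and the leg with its red lever at (346, 295). The side view agrees. I'll enlarge the jig and tray next.

```bash
python3 - <<'E'
import pickle,cv2,numpy as np
c=pickle.load(open("d0.pkl","rb"))["top"]["color"][:,:,::-1]
a=cv2.resize(c[170:226,200:314],(798,392),interpolation=cv2.INTER_CUBIC) #7x
b=cv2.resize(c[186:236,325:397],(288,200),interpolation=cv2.INTER_CUBIC) #4x
o=np.zeros((600,800,3),np.uint8);o[:392,:798]=a;o[395:595,:288]=b
cv2.imwrite("pics/crop0.png",o)
E
```

```text
(no output)
```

View pics/crop0.png

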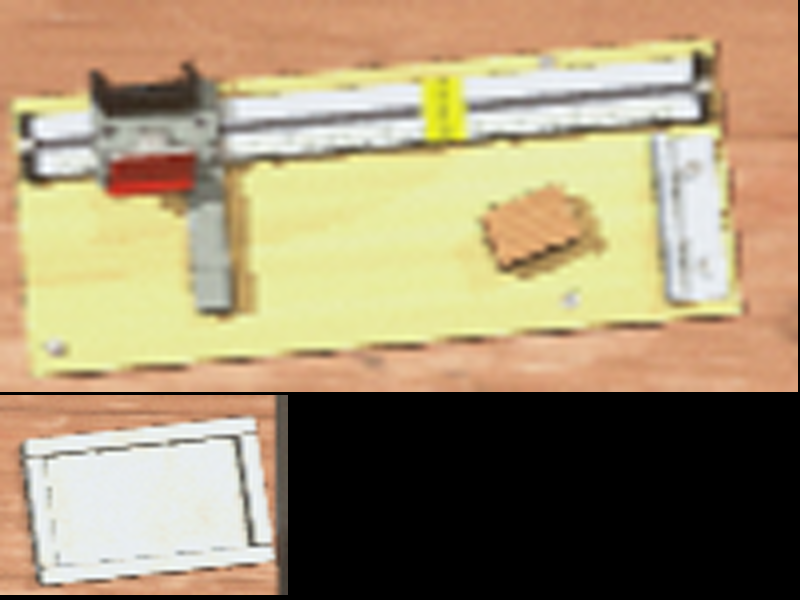

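```bash
cat > h.py <<'E'
import numpy as np,cv2
def ray(im,u,v,z):
    K,R,t=im["K"],im["R"],im["t"]
    d=R.T@np.linalg.solve(K,[u,v,1.]);c=-R.T@t
    return c+d*(z-c[2])/d[2]
def proj(im,X):
    p=im["K"]@(im["R"]@np.asarray(X,float)+im["t"]);return p[:2]/p[2]
E
python3 - <<'E'
import pickle,numpy as np
from h import *
im=pickle.load(open("d0.pkl","rb"))["top"]
f=lambda u,v,z:ray(im,200+(u+.5)/7-.5,170+(v+.5)/7-.5,z)
g=lambda u,v,z:ray(im,325+(u+.5)/4-.5,186+(v-395+.5)/4-.5,z)
P=np.array([f(*p,15) for p in[(12,100),(715,40),(742,313),(35,375)]])
print("base",P.round(1)[:,:2],"sides",np.linalg.norm(P-np.roll(P,-1,0),axis=1).round(1))
c=P.mean(0);yv=P[0]+P[3]-P[1]-P[2];th=np.arctan2(-yv[0],yv[1]);print("jig",c.round(1),"yaw",th)
Rz=np.array([[np.cos(th),-np.sin(th)],[np.sin(th),np.cos(th)]])
J=lambda p:(Rz.T@(p-c)[:2]).round(1)
for n,p in dict(line=(444,108,41),saddleR=(218,115,54),offcut=(532,224,75),railL=(28,148,41),railR=(705,88,41),footR=(233,290,45),fence=(660,218,57)).items():
    w=f(*p);print(n,w.round(1),"jig",J(w))
O=np.array([f(*p,75) for p in[(483,217),(552,186),(583,228),(508,262)]]);print("off",O.round(1)[:,:2],np.linalg.norm(O-np.roll(O,-1,0),axis=1).round(1))
T=np.array([g(*p,34) for p in[(23,442),(255,419),(272,553),(40,583)]]);print("tray",T.round(1)[:,:2],T.mean(0),np.linalg.norm(T-np.roll(T,-1,0),axis=1).round(1))
E
```

```text
base [[567.7 433.2]
 [609.8  55.4]
 [463.1  39.3]
 [420.6 414.5]] sides [380.1 147.6 377.6 148.3]
jig [515.3 235.6  15. ] yaw 0.11181207927364055
line [565.8 200.6  41. ] jig [ 46.2 -40.4]
saddleR [557.4 318.7  54. ] jig [51.1 77.9]
offcut [502.5 154.1  75. ] jig [-21.8 -79.5]
railL [539.  419.4  41. ] jig [ 44.1 180. ]
railR [579.8  63.1  41. ] jig [  44.9 -178.6]
footR [466.6 308.4  45. ] jig [-40.2  77.8]
fence [508.9  87.2  57. ] jig [ -22.9 -146.8]
off [[505.5 179.3]
 [522.3 144.3]
 [501.1 128. ]
 [482.7 166. ]] [38.9 26.7 42.2 26.4]
tray [[ 526.8  -49.4]
 [ 553.5 -263.6]
 [ 430.4 -277.3]
 [ 397.7  -65.4]] [ 477.11598471 -163.92106169   34.        ] [215.8 123.9 214.4 130. ]
```

Sizes match (base 380×148, tray 215×127). I'll rotate first and lower nothing yet.

Call:
arm_command([
  [0,0,0.0783,0,0,0,1],
  [0,0,0.0783,0,0,0,1],
  [0,0,0.0783,0,0,0,1],
  [0,0,0.0783,0,0,0,1],
  [0,0,0.0783,0,0,0,1],
  [0,0,0.0783,0,0,0,1],
  [0,0,0.0783,0,0,0,1],
  [0,0,0.0783,0,0,0,1],
  [0,0,0.0783,0,0,0,1],
  [0,0,0.0783,0,0,0,1],
])

```text
time_s: 0.93
tcp_pos: [204.5, 643.2, 237.0]
eef_rot: [0.52, 0.854, -0.0, 0.0]
force: [-0.3, 0.2, 0.2]
finger_gap: 93.3
```

```bash
cat >> h.py <<'E'
from scipy.spatial.transform import Rotation as Ro
def delta(r,target,yaw=None):
    s=r.sense();R=Ro.from_quat(s["eef_rot"]);M=R.as_matrix()
    y=np.arctan2(M[1,1],M[0,1])
    print("t",s["time_s"],"tcp",s["tcp_pos"].round(1),"yaw",y.round(3),"tilt",M[:,2].round(4),"gap",s["finger_gap"].round(1),"F",s["force"].round(1))
    print("tool shift cm",(R.inv().apply(np.array(target)-s["tcp_pos"])/10).round(2),"turn z",None if yaw is None else round(y-yaw,3))
E
python3 -c "
from rig import r;from h import *
delta(r,[502.5,154,200],.48)"
```

```text
Traceback (most recent call last):
  File "h.py", line 12, in delta
    print("t",s["time_s"],"tcp",s["tcp_pos"].round(1),"yaw",y.round(3),"tilt",M[:,2].round(4),"gap",s["finger_gap"].round(1),"F",s["force"].round(1))
                                                                                                    ^^^^^^^^^^^^^^^^^^^^^
AttributeError: 'float' object has no attribute 'round'
```

```bash
sed -i 's/s\["finger_gap"\].round(1)/round(s["finger_gap"],1)/' h.py
python3 -c "
from rig import r;from h import *
delta(r,[502.5,154,200],.48)"
```

```text
t 0.9333 tcp [204.5 643.2 237. ] yaw 0.476 tilt [-2.e-04 -6.e-04 -1.e+00] gap 93.3 F [-0.3  0.2  0.2]
tool shift cm [-57.13   4.07   3.73] turn z -0.004
```

Call:
arm_command([
  [0,0,0,-2.86,0.2,0.18,1],
  [0,0,0,-2.86,0.2,0.18,1],
  [0,0,0,-2.86,0.2,0.18,1],
  [0,0,0,-2.86,0.2,0.18,1],
  [0,0,0,-2.86,0.2,0.18,1],
  [0,0,0,-2.86,0.2,0.18,1],
  [0,0,0,-2.86,0.2,0.18,1],
  [0,0,0,-2.86,0.2,0.18,1],
  [0,0,0,-2.86,0.2,0.18,1],
  [0,0,0,-2.86,0.2,0.18,1],
])

```text
time_s: 1.77
tcp_pos: [354.7, 397.5, 219.1]
eef_rot: [0.519, 0.855, -0.0, -0.0]
force: [0.0, -0.2, 0.5]
finger_gap: 93.0
```

Call:
arm_command([
  [0,0,0,-2.86,0.2,0.18,1],
  [0,0,0,-2.86,0.2,0.18,1],
  [0,0,0,-2.86,0.2,0.18,1],
  [0,0,0,-2.86,0.2,0.18,1],
  [0,0,0,-2.86,0.2,0.18,1],
  [0,0,0,-2.86,0.2,0.18,1],
  [0,0,0,-2.86,0.2,0.18,1],
  [0,0,0,-2.86,0.2,0.18,1],
  [0,0,0,-2.86,0.2,0.18,1],
  [0,0,0,-2.86,0.2,0.18,1],
])

```text
time_s: 2.6
tcp_pos: [504.5, 153.0, 201.2]
eef_rot: [0.519, 0.855, -0.0, -0.0]
force: [-0.4, 0.2, 0.5]
finger_gap: 92.8
```

```bash
python3 -c "
from rig import r;from h import *;import pickle
im=r.get_image('wrist');delta(r,[502.5,154,64],.48)
pickle.dump(im,open('w1.pkl','wb'))
cv2.imwrite('pics/w1.png',cv2.resize(im['color'][:,:,::-1],(768,576),interpolation=cv2.INTER_CUBIC))
for n,p in dict(off=(502.5,154,75),line=(565.8,200.6,41)).items(): print(n,proj(im,p)*1.5)"
```

```text
t 2.65 tcp [506.3 149.9 200.6] yaw 0.478 tilt [-1.0e-04 -1.7e-03 -1.0e+00] gap 93.1 F [-0.1 -1.4 -1.4]
tool shift cm [ 0.56 -0.13 13.66] turn z -0.002
off [380.66004412 280.06216623]
line [492.42016004 251.4514518 ]
```

View pics/w1.png

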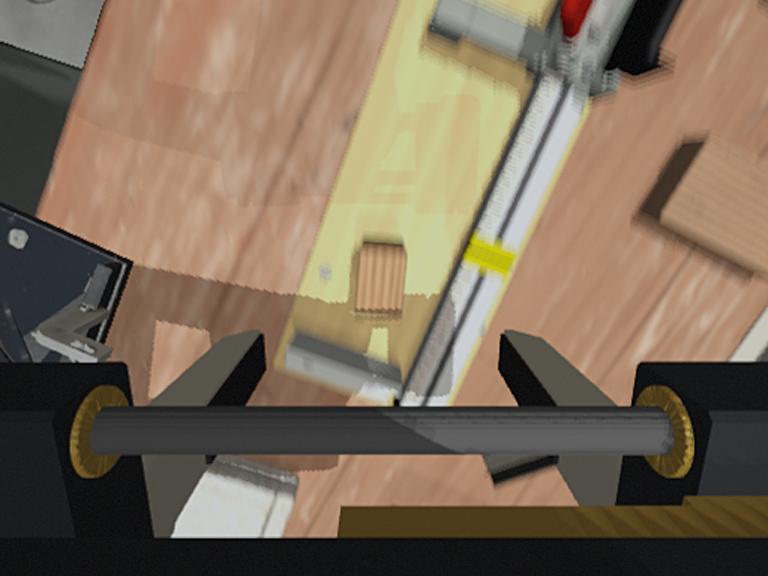

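The wrist view shows the offcut squarely between the fingers at about (381, 276), against (381, 280) predicted. The line is within about 2 mm of its prediction. Descending now.

Call:
arm_command([
  [0,0,0,0.2,-0.05,1.5,1],
  [0,0,0,0.2,-0.05,1.5,1],
  [0,0,0,0.1,0,1.5,1],
  [0,0,0,0,0,1.5,1],
  [0,0,0,0,0,1.5,1],
  [0,0,0,0,0,1.5,1],
  [0,0,0,0,0,1.5,1],
  [0,0,0,0,0,1.5,1],
  [0,0,0,0,0,1.2,1],
  [0,0,0,0,0,0.4,1],
])

```text
time_s: 3.48
tcp_pos: [499.6, 158.6, 62.8]
eef_rot: [0.519, 0.855, -0.001, -0.001]
force: [0.2, -0.4, 0.3]
finger_gap: 92.8
```

```bash
python3 -c "
from rig import r;from h import *
delta(r,[502.5,154,64],.48)"
```

```text
t 3.4833 tcp [499.6 158.6  62.8] yaw 0.481 tilt [-2.9e-03 -6.0e-04 -1.0e+00] gap 92.8 F [ 0.2 -0.4  0.3]
tool shift cm [-0.54  0.05 -0.12] turn z 0.001
```

Call:
arm_command([
  [0,0,0,-0.4,0.05,-0.1,1],
  [0,0,0,0,0,0,-1],
  [0,0,0,0,0,0,-1],
  [0,0,0,0,0,0,-1],
  [0,0,0,0,0,0,-1],
  [0,0,0,0,0,0,-1],
  [0,0,0,0,0,0,-1],
  [0,0,0,0,0,0,-1],
  [0,0,0,0,0,0,-1],
  [0,0,0,0,0,0,-1],
])

```text
time_s: 4.32
tcp_pos: [503.2, 155.0, 66.5]
eef_rot: [0.519, 0.855, 0.0, 0.0]
force: [0.1, 0.1, -0.2]
finger_gap: 37.8
```

```bash
python3 -c "
from rig import r;from h import *
delta(r,[477,-164,140],.12)"
```

```text
t 4.3167 tcp [503.2 155.   66.5] yaw 0.48 tilt [ 0. -0. -1.] gap 37.8 F [ 0.1  0.1 -0.2]
tool shift cm [-27.09 -17.06  -7.35] turn z 0.36
```

Gap is still closing (37.8 → 30). Close on, then lift and rotate.

Call:
arm_command([
  [0,0,0,0,0,0,-1],
  [0,0,0,0,0,0,-1],
  [0,0,0,0,0,0,-1],
  [0,0,0,0,0,0,-1],
  [0,0,0,0,0,-1,-1],
  [0,0,0,0,0,-1.5,-1],
  [0,0,0,0,0,-1.5,-1],
  [0,0,0,0,0,-1.5,-1],
  [0,0,0,0,0,-1.5,-1],
  [0,0,0,0,0,-1,-1],
])

```text
time_s: 5.15
tcp_pos: [503.5, 155.1, 148.7]
eef_rot: [0.519, 0.855, 0.001, 0.001]
force: [0.2, -0.2, -0.5]
finger_gap: 30.7
```

Call:
arm_command([
  [0,0,0.09,0,0,-0.3,-1],
  [0,0,0.09,0,0,0,-1],
  [0,0,0.09,0,0,0,-1],
  [0,0,0.09,0,0,0,-1],
  [0,0,0,0,0,0,-1],
  [0,0,0,0,0,0,-1],
  [0,0,0,0,0,0,-1],
  [0,0,0,0,0,0,-1],
  [0,0,0,0,0,0,-1],
  [0,0,0,0,0,0,-1],
])

```text
time_s: 5.98
tcp_pos: [503.2, 155.0, 149.5]
eef_rot: [0.663, 0.749, -0.0, 0.0]
force: [0.5, 0.9, -0.7]
finger_gap: 30.7
```

```bash
python3 -c "
from rig import r;from h import *
delta(r,[477,-164,140],.12)"
```

```text
t 5.9833 tcp [503.2 155.  149.5] yaw 0.121 tilt [ 0. -0. -1.] gap 30.7 F [ 0.5  0.9 -0.7]
tool shift cm [-31.35  -6.45   0.95] turn z 0.001
```

Call:
arm_command([
  [0,0,0,-2.5,-0.5,0,-1],
  [0,0,0,-3.2,-0.65,0,-1],
  [0,0,0,-3.4,-0.7,0,-1],
  [0,0,0,-3.4,-0.7,0,-1],
  [0,0,0,-3.4,-0.7,0,-1],
  [0,0,0,-3.4,-0.7,0,-1],
  [0,0,0,-3.4,-0.7,0,-1],
  [0,0,0,-3.4,-0.7,0,-1],
  [0,0,0,-3.2,-0.7,0,-1],
  [0,0,0,-2.0,-0.5,0,-1],
])

```text
time_s: 6.82
tcp_pos: [475.1, -166.2, 149.5]
eef_rot: [0.664, 0.748, -0.0, 0.0]
force: [0.4, 0.2, -0.7]
finger_gap: 30.5
```

Call:
arm_command([
  [0,0,0,0,0,0.4,-1],
  [0,0,0,0,0,0.8,-1],
  [0,0,0,0,0,1.2,-1],
  [0,0,0,0,0,1.5,-1],
  [0,0,0,0,0,1.5,-1],
  [0,0,0,0,0,1.2,-1],
  [0,0,0,0,0,1.0,-1],
  [0,0,0,0,0,0.5,-1],
  [0,0,0,0,0,0.3,-1],
  [0,0,0,0,0,0.1,-1],
])

```text
time_s: 7.65
tcp_pos: [475.7, -163.3, 64.2]
eef_rot: [0.663, 0.748, -0.0, -0.0]
force: [-0.6, -0.0, -0.8]
finger_gap: 30.4
```

```bash
python3 -c "
from rig import r;from h import *
delta(r,[477,-164,63],.12)"
```

```text
t 7.65 tcp [ 475.7 -163.3   64.2] yaw 0.12 tilt [-2.e-04  1.e-04 -1.e+00] gap 30.4 F [-0.6 -0.  -0.8]
tool shift cm [-0.08  0.12  0.12] turn z 0.0
```

Call:
arm_command([
  [0,0,0,0,0,0.15,-1],
  [0,0,0,0,0,0,-1],
  [0,0,0,0,0,0,-0.1],
  [0,0,0,0,0,0,-0.1],
  [0,0,0,0,0,0,-0.1],
  [0,0,0,0,0,0,-0.1],
  [0,0,0,0,0,0,-0.1],
  [0,0,0,0,0,-0.5,1],
  [0,0,0,0,0,-1.5,1],
  [0,0,0,0,0,-2.5,1],
])

```text
time_s: 8.48
tcp_pos: [474.7, -163.2, 106.7]
eef_rot: [0.663, 0.748, -0.001, -0.002]
force: [1.1, 0.4, -0.2]
finger_gap: 57.1
```

Call:
arm_command([
  [0,0,0,0,0,-3,1],
  [0,0,0,0,0,-3,1],
  [0,0,0,0,0,-3,1],
  [0,0,0,0,0,-2,1],
  [0,0,0,1,0.1,0,1],
  [0,0,0,2.5,0.1,0,1],
  [0,0,0,2.5,0.1,0,1],
  [0,0,0,2.5,0.1,0,1],
  [0,0,0,2,0.1,0,1],
  [0,0,0,0,0,0,1],
])

```text
time_s: 9.32
tcp_pos: [467.6, -55.9, 217.7]
eef_rot: [0.663, 0.749, 0.0, -0.0]
force: [-1.2, -0.1, -0.5]
finger_gap: 92.9
```

```bash
python3 -c "
from rig import r;from h import *
im=r.get_image('top')['color'][:,:,::-1];cv2.imwrite('pics/t2.png',cv2.resize(im[165:245,195:400],(800,312),interpolation=cv2.INTER_CUBIC))
delta(r,[477,-164,63],.112)"
```

```text
t 9.3667 tcp [467.8 -57.2 217.8] yaw 0.122 tilt [-0.e+00  1.e-04 -1.e+00] gap 93.3 F [-0.6 -0.5 -0.3]
tool shift cm [-10.71  -0.39  15.47] turn z 0.01
```

View pics/t2.png

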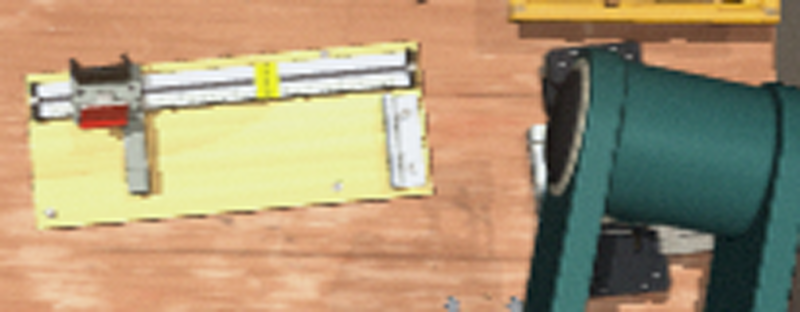

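The bed is clear, but the arm hides the tray. Next, move above the leg and recheck everything from there.

```bash
cat >> h.py <<'E'
TH=.1118
def W(x,y,z): return np.array([515.3+x*np.cos(TH)-y*np.sin(TH),235.6+x*np.sin(TH)+y*np.cos(TH),z])
E
python3 -c "
from rig import r;from h import *
print(W(33,111,190));delta(r,W(33,111,190),.112)"
```

```text
[535.71001329 349.58873347 190.        ]
t 9.3667 tcp [467.8 -57.2 217.8] yaw 0.122 tilt [-0.e+00  1.e-04 -1.e+00] gap 93.3 F [-0.6 -0.5 -0.3]
tool shift cm [39.55 11.71  2.78] turn z 0.01
```

Call:
arm_command([
  [0,0,0.01,2,0.6,0.2,1],
  [0,0,0,3,0.9,0.2,1],
  [0,0,0,3.2,0.95,0.2,1],
  [0,0,0,3.2,0.95,0.2,1],
  [0,0,0,3.2,0.95,0.2,1],
  [0,0,0,3.2,0.95,0.2,1],
  [0,0,0,3.2,0.95,0.2,1],
  [0,0,0,3.2,0.95,0.2,1],
  [0,0,0,3.2,0.95,0.2,1],
  [0,0,0,3.2,0.95,0.2,1],
])

```text
time_s: 10.2
tcp_pos: [525.0, 256.6, 197.4]
eef_rot: [0.667, 0.745, -0.0, 0.0]
force: [0.7, -0.1, 0.2]
finger_gap: 93.2
```

Call:
arm_command([
  [0,0,0,3.2,0.95,0.2,1],
  [0,0,0,3,0.9,0.2,1],
  [0,0,0,1.8,0.5,0.2,1],
  [0,0,0,0,0,0,1],
  [0,0,0,0,0,0,1],
  [0,0,0,0,0,0,1],
  [0,0,0,0,0,0,1],
  [0,0,0,0,0,0,1],
  [0,0,0,0,0,0,1],
  [0,0,0,0,0,0,1],
])

```text
time_s: 11.03
tcp_pos: [539.4, 337.0, 192.2]
eef_rot: [0.667, 0.745, 0.0, 0.0]
force: [0.0, 0.9, 0.0]
finger_gap: 92.8
```

```bash
python3 -c "
from rig import r;from h import *;import pickle
im=r.get_image('wrist');t=r.get_image('top');delta(r,W(33,111,85),.112)
pickle.dump((im,t),open('w2.pkl','wb'))
a=cv2.resize(im['color'][:,:,::-1],(768,576),interpolation=cv2.INTER_CUBIC)
a[:160,:200]=cv2.resize(t['color'][195:235,340:390,::-1],(200,160))
for n,p in dict(line=(565.8,200.6,41),edge=W(45,78,41),rest_top=W(45+14,111,104),lever=W(45-37,111,98),foot=W(-51,78,41)).items(): print(n,proj(im,p)*1.5)
cv2.imwrite('pics/w2.png',a)"
```

```text
t 11.1333 tcp [539.3 337.3 192.1] yaw 0.11 tilt [ 3.e-04  2.e-04 -1.e+00] gap 93.1 F [-0.4 -0.5  0.4]
tool shift cm [ 1.26 -0.23 10.71] turn z -0.002
line [396.98006191 450.46939671]
edge [396.23442202 301.6630482 ]
rest_top [426.1864042  276.54530264]
lever [333.09635769 274.23797305]
foot [258.26987689 301.97555495]
```

View pics/w2.png

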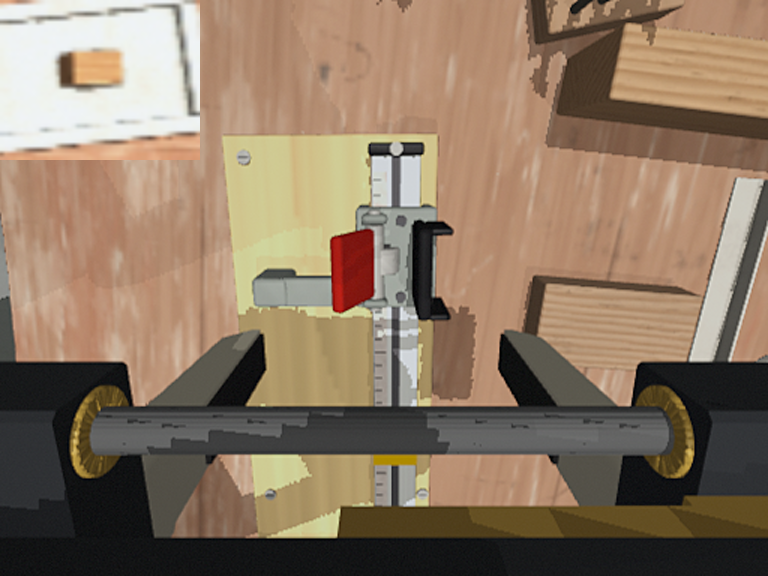

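The inset shows the offcut lying in the tray. The lever tip at (333, 274), the thumb rest at (424, 271) and the saddle edge at (400, 306) agree with my model to 1–3 mm. The wrist camera would hide the tape at the final pose, so I'll turn the wrist half a turn. q6 should end near −2.86, inside its range.

Call:
arm_command([
  [0,0,-0.12,0,0,0,1],
  [0,0,-0.12,0,0,0,1],
  [0,0,-0.12,0,0,0,1],
  [0,0,-0.12,0,0,0,1],
  [0,0,-0.12,0,0,0,1],
  [0,0,-0.12,0,0,0,1],
  [0,0,-0.12,0,0,0,1],
  [0,0,-0.12,0,0,0,1],
  [0,0,-0.12,0,0,0,1],
  [0,0,-0.12,0,0,0,1],
])

```text
time_s: 11.97
tcp_pos: [539.3, 337.5, 192.0]
eef_rot: [0.127, 0.992, 0.0, 0.0]
force: [0.6, 0.2, -0.2]
finger_gap: 93.1
```

Call:
arm_command([
  [0,0,-0.12,0,0,0,1],
  [0,0,-0.12,0,0,0,1],
  [0,0,-0.12,0,0,0,1],
  [0,0,-0.12,0,0,0,1],
  [0,0,-0.12,0,0,0,1],
  [0,0,-0.12,0,0,0,1],
  [0,0,-0.12,0,0,0,1],
  [0,0,-0.12,0,0,0,1],
  [0,0,-0.12,0,0,0,1],
  [0,0,-0.12,0,0,0,1],
])

```text
time_s: 12.8
tcp_pos: [539.3, 337.5, 192.0]
eef_rot: [-0.455, 0.89, -0.0, 0.0]
force: [0.5, -0.4, 0.0]
finger_gap: 92.6
```

Call:
arm_command([
  [0,0,-0.12,0,0,0,1],
  [0,0,-0.12,0,0,0,1],
  [0,0,-0.12,0,0,0,1],
  [0,0,-0.12,0,0,0,1],
  [0,0,-0.12,0,0,0,1],
  [0,0,-0.12,0,0,0,1],
  [0,0,0,0,0,0,1],
  [0,0,0,0,0,0,1],
  [0,0,0,0,0,0,1],
  [0,0,0,0,0,0,1],
])

```text
time_s: 13.63
tcp_pos: [539.3, 337.6, 192.0]
eef_rot: [0.737, -0.676, -0.0, -0.0]
force: [0.0, 0.3, -0.3]
finger_gap: 93.3
```

```bash
python3 -c "
from rig import r;from h import *;import pickle
im=r.get_image('wrist');delta(r,W(33,111,85),.112-np.pi);print(r.sense()['q'])
pickle.dump(im,open('w3.pkl','wb'))
a=cv2.resize(im['color'][:,:,::-1],(768,576),interpolation=cv2.INTER_CUBIC)
for n,p in dict(line=(565.8,200.6,41),edge=W(45,78,41),rest_top=W(45+14,111,104),lever=W(45-37,111,98),foot=W(-51,78,41)).items(): print(n,proj(im,p)*1.5)
cv2.imwrite('pics/w3.png',a)"
```

```text
t 13.6833 tcp [539.3 337.6 191.9] yaw -3.056 tilt [ 0. -0. -1.] gap 92.7 F [ 0.3 -1.  -0.1]
tool shift cm [-1.23  0.25 10.69] turn z -0.026
[ 5.19202851e-01  4.77475983e-02  1.58764324e+00 -1.71675302e-05
  1.50619114e+00 -2.70844398e+00]
line [356.08341009  53.29193044]
edge [365.14883216 246.56483784]
rest_top [338.18763259 324.92701202]
lever [428.84483979 319.1148332 ]
foot [507.9954541  242.81177844]
```

View pics/w3.png

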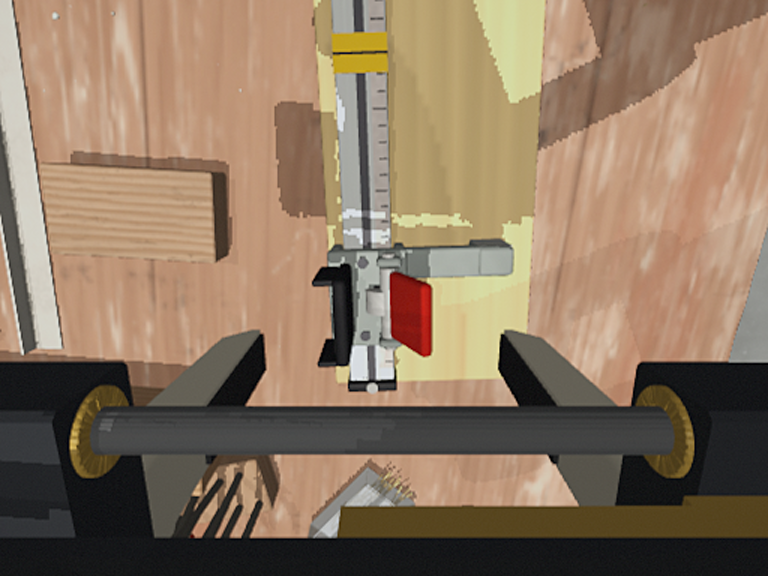

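Tape line at (360, 52) and saddle edge at v≈248 agree with predictions (53, 247), and lever and rest lie where expected. Descending.

Call:
arm_command([
  [0,0,-0.026,0,0,0.5,1],
  [0,0,0,-0.4,0.1,1,1],
  [0,0,0,-0.4,0.1,1.2,1],
  [0,0,0,-0.43,0.05,1.4,1],
  [0,0,0,0,0,1.4,1],
  [0,0,0,0,0,1.4,1],
  [0,0,0,0,0,1.4,1],
  [0,0,0,0,0,1.3,1],
  [0,0,0,0,0,0.8,1],
  [0,0,0,0,0,0.3,1],
])

```text
time_s: 14.52
tcp_pos: [535.0, 349.1, 83.0]
eef_rot: [0.746, -0.666, -0.0, 0.001]
force: [0.0, 0.3, -0.1]
finger_gap: 92.8
```

Call:
arm_command([
  [0,0,0,0,0,0,0.25],
  [0,0,0,0,0,0,0.25],
  [0,0,0,0,0,0,0.25],
  [0,0,0,0,0,0,0.25],
  [0,0,0,0,0,0,0.25],
  [0,0,0,0,0,0,0.25],
  [0,0,0,0,0,0,0.25],
  [0,0,0,0,0,0,0.25],
  [0,0,0,0,0,0,0.25],
  [0,0,0,0,0,0,0.25],
])

```text
time_s: 15.35
tcp_pos: [536.1, 349.6, 85.3]
eef_rot: [0.746, -0.666, 0.0, -0.001]
force: [7.5, 1.4, -0.3]
finger_gap: 58.0
```

```bash
python3 -c "
from rig import r;from h import *;import pickle
im=r.get_image('wrist');delta(r,W(33,111,85),.112-np.pi)
pickle.dump(im,open('w4.pkl','wb'))
a=cv2.resize(im['color'][:,:,::-1],(768,576),interpolation=cv2.INTER_CUBIC)
cv2.imwrite('pics/w4.png',a)"
```

```text
t 15.4 tcp [536.1 349.7  85.3] yaw -3.027 tilt [ 1.9e-03  7.0e-04 -1.0e+00] gap 58.6 F [ 7.5  0.4 -1.6]
tool shift cm [0.   0.04 0.03] turn z 0.002
```

View pics/w4.png

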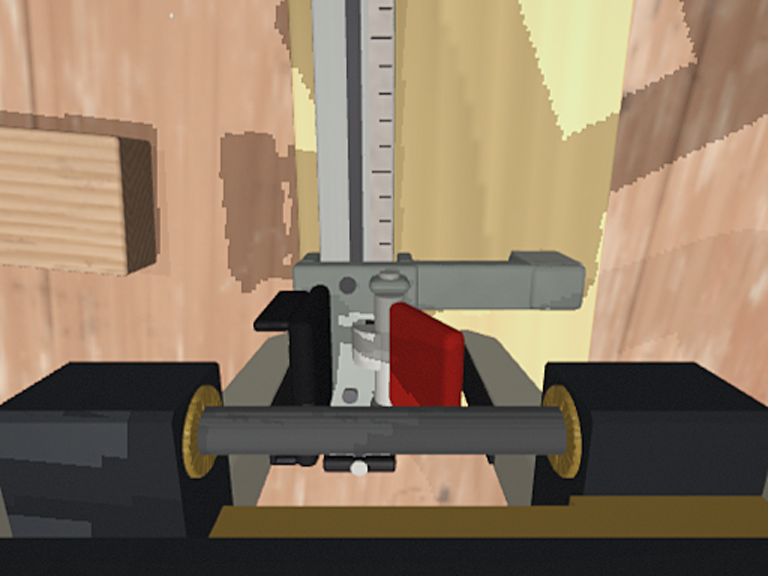

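The back finger already touches the thumb rest (+7.5 N along x) with the lever still open. I'll squeeze slightly to about 54 mm, shifting towards the rest, then slide along the rail (tool +x).

Call:
arm_command([
  [0,0,0,0,-0.1,0,0.2],
  [0,0,0,0,-0.1,0,0.16],
  [0,0,0,0,0,0,0.16],
  [0,0,0,0,0,0,0.16],
  [0,0,0,0,0,0,0.16],
  [0,0,0,0.5,0,0,0.16],
  [0,0,0,0.5,0,0,0.16],
  [0,0,0,0.5,0,0,0.16],
  [0,0,0,0.5,0,0,0.16],
  [0,0,0,0.5,0,0,0.16],
])

```text
time_s: 16.23
tcp_pos: [540.7, 325.1, 85.4]
eef_rot: [0.746, -0.665, 0.0, -0.001]
force: [6.6, 4.8, 1.3]
finger_gap: 54.4
```

```bash
python3 -c "
from rig import r;from h import *;import pickle
im=r.get_image('wrist');delta(r,W(35,-7,85),.112-np.pi)
a=cv2.resize(im['color'][:,:,::-1],(768,576),interpolation=cv2.INTER_CUBIC)
cv2.imwrite('pics/w5.png',a[230:500,200:600])
im=pickle.load(open('w3.pkl','rb'))
for v,z in((52,41),(247,41),(249,41),(247,54),(249,54)):print(v,z,ray(im,360/1.5,v/1.5,z))"
```

```text
t 16.2833 tcp [540.7 324.4  85.3] yaw -3.027 tilt [ 1.1e-03  7.0e-04 -1.0e+00] gap 54.7 F [6.1 1.9 0.9]
tool shift cm [9.24 0.04 0.03] turn z 0.002
52 41 [563.48694141 199.6871806   41.        ]
247 41 [554.7475472  318.72380811  41.        ]
249 41 [554.64782058 320.08215399  41.        ]
247 54 [554.31916689 316.46927624  54.        ]
249 54 [554.22377965 317.76851684  54.        ]
```

View pics/w5.png

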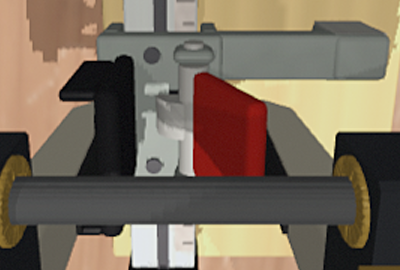

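The leg moves with the tool (the saddle edge stays at v≈262 while the rail slides past), and the lever is still open. About 93 mm remain.

Call:
arm_command([
  [0,0,0,0.8,0,0,0.16],
  [0,0,0,1,0,0,0.16],
  [0,0,0,1,0,0,0.16],
  [0,0,0,1,0,0,0.16],
  [0,0,0,1,0,0,0.16],
  [0,0,0,1,0,0,0.16],
  [0,0,0,1,0,0,0.16],
  [0,0,0,1,0,0,0.16],
  [0,0,0,1,0,0,0.16],
  [0,0,0,0,0,0,0.16],
])

```text
time_s: 17.12
tcp_pos: [550.8, 236.6, 85.4]
eef_rot: [0.746, -0.666, 0.0, -0.001]
force: [5.6, 3.2, 0.9]
finger_gap: 54.6
```

```bash
python3 -c "
from rig import r;from h import *;import pickle
im=r.get_image('wrist');delta(r,W(35,-7,85),.112-np.pi);print(r.sense()['q'][5])
pickle.dump(im,open('w6.pkl','wb'))
a=cv2.resize(im['color'][120:270,150:350,::-1],(800,600),interpolation=cv2.INTER_CUBIC)
cv2.imwrite('pics/w6.png',a)"
```

```text
t 17.1667 tcp [550.7 237.1  85.4] yaw -3.028 tilt [ 1.2e-03  7.0e-04 -1.0e+00] gap 54.6 F [6.  3.6 2.2]
tool shift cm [0.45 0.04 0.04] turn z 0.002
-2.8915110128664465
```

View pics/w6.png

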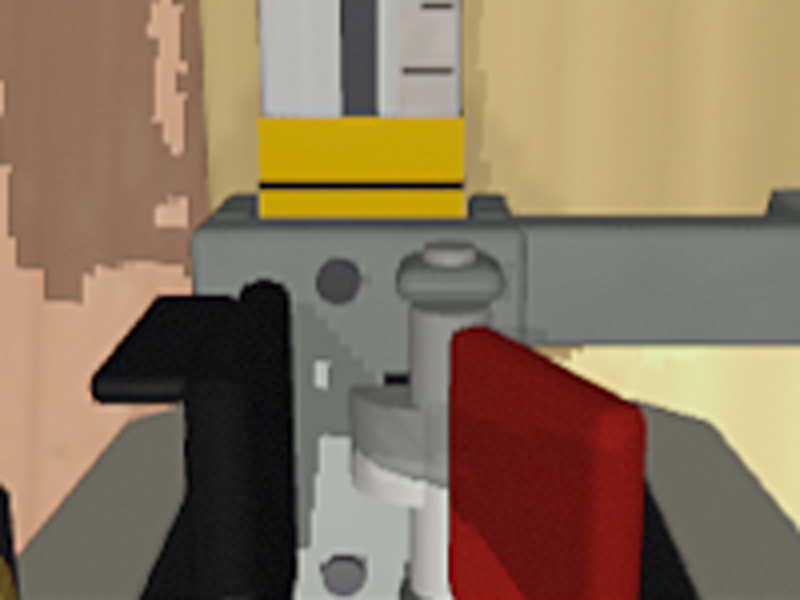

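```bash
python3 -c "
from h import *;import pickle
im=pickle.load(open('w6.pkl','rb'));c=-im['R'].T@im['t']
j=lambda p:np.array([np.cos(TH)*(p[0]-515.3)+np.sin(TH)*(p[1]-235.6),-np.sin(TH)*(p[0]-515.3)+np.cos(TH)*(p[1]-235.6),p[2]]).round(1)
print('cam',j(c))
f=lambda u,v,z:j(ray(im,150+(u+.5)/4-.5,120+(v+.5)/4-.5,z))
print('line',f(362,185,41),'tape ends',f(362,118,41),'edge',[f(362,v,z) for v,z in((218,41),(220,41),(218,54),(228,54))])"
```

```text
cam [ 34.9 -73.9 233.1]
line [ 44.1 -40.3  41. ] tape ends [ 44.  -51.2  41. ] edge [array([ 44.2, -34.9,  41. ]), array([ 44.2, -34.6,  41. ]), array([ 43.6, -37.5,  54. ]), array([ 43.6, -36. ,  54. ])]
```

Line at crop v=185, saddle edge at v≈218: 5.4 mm still to go. The camera sees the saddle's front face, so the boundary is at rail level.

Call:
arm_command([
  [0,0,0,0.25,0,0,0.16],
  [0,0,0,0.29,0,0,0.16],
  [0,0,0,0,0,0,0.16],
  [0,0,0,0,0,0,0.16],
  [0,0,0,0,0,0,0.16],
  [0,0,0,0,0,0,0.16],
  [0,0,0,0,0,0,0.16],
  [0,0,0,0,0,0,0.16],
  [0,0,0,0,0,0,0.16],
  [0,0,0,0,0,0,0.16],
])

```text
time_s: 18.0
tcp_pos: [551.3, 232.5, 85.4]
eef_rot: [0.746, -0.665, 0.0, -0.001]
force: [5.7, 2.9, 1.5]
finger_gap: 54.8
```

```bash
python3 -c "
from rig import r;from h import *;import pickle
im=r.get_image('wrist');delta(r,W(35,-7,85),.112-np.pi);print(r.sense()['q'][5])
pickle.dump(im,open('w7.pkl','wb'))
a=cv2.resize(im['color'][120:270,150:350,::-1],(800,600),interpolation=cv2.INTER_CUBIC)
cv2.imwrite('pics/w7.png',a)"
```

```text
t 18.05 tcp [551.3 232.4  85.4] yaw -3.027 tilt [ 1.2e-03  8.0e-04 -1.0e+00] gap 54.6 F [5.5 3.2 1.6]
tool shift cm [-0.01  0.04  0.04] turn z 0.002
-2.8998977371895993
```

View pics/w7.png

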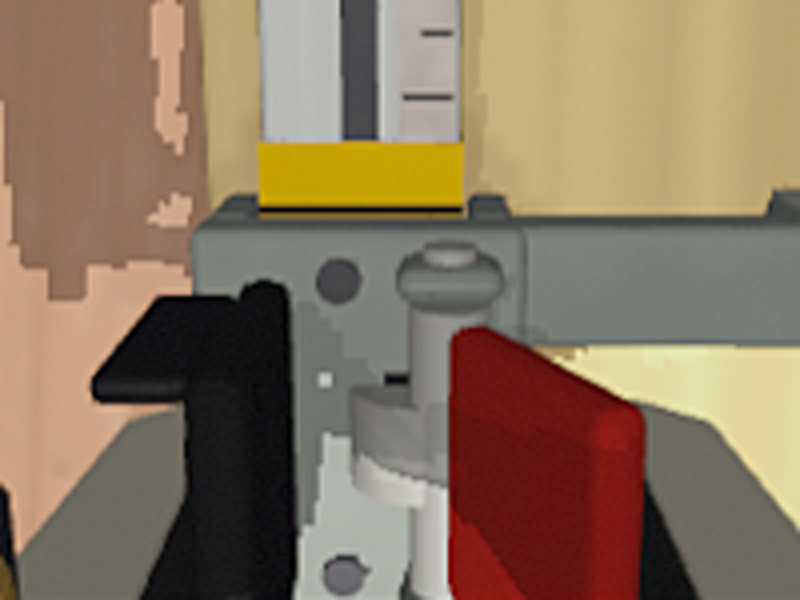

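The line is at v=209 and the edge at v≈217, so 1.3 mm is left and the lever is still open. I'll nudge 1 mm, then ramp closed while following towards the rest.

Call:
arm_command([
  [0,0,0,0.12,0,0,0.16],
  [0,0,0,0,0,0,0.16],
  [0,0,0,0,-0.11,0,0.11],
  [0,0,0,0,-0.12,0,0.06],
  [0,0,0,0,-0.12,0,0.01],
  [0,0,0,0,-0.12,0,-0.04],
  [0,0,0,0,-0.12,0,-0.09],
  [0,0,0,0,-0.12,0,-0.14],
  [0,0,0,0,-0.12,0,-0.19],
  [0,0,0,0,-0.08,0,-0.23],
])

```text
time_s: 18.88
tcp_pos: [560.2, 232.3, 85.4]
eef_rot: [0.746, -0.665, -0.0, -0.0]
force: [-1.4, 3.4, 8.8]
finger_gap: 37.1
```

```bash
python3 -c "
from rig import r;from h import *
delta(r,W(45,-8,85),.112-np.pi)"
```

```text
t 18.8833 tcp [560.2 232.3  85.4] yaw -3.027 tilt [ 3.e-04  5.e-04 -1.e+00] gap 37.1 F [-1.4  3.4  8.8]
tool shift cm [-0.03 -0.07  0.04] turn z 0.003
```

Nearly closed (37.1 mm). Now the full squeeze.

Call:
arm_command([
  [0,0,0,0,-0.03,0,-0.3],
  [0,0,0,0,0,0,-0.5],
  [0,0,0,0,0,0,-1],
  [0,0,0,0,0,0,-1],
  [0,0,0,0,0,0,-1],
  [0,0,0,0,0,0,-1],
  [0,0,0,0,0,0,-1],
  [0,0,0,0,0,0,-1],
  [0,0,0,0,0,0,-1],
  [0,0,0,0,0,0,-1],
])

```text
time_s: 19.72
tcp_pos: [560.8, 232.3, 85.4]
eef_rot: [0.746, -0.665, 0.0, -0.001]
force: [6.1, 3.6, 4.5]
finger_gap: 35.5
```

```bash
python3 -c "
from rig import r;from h import *;import pickle
im=r.get_image('wrist');delta(r,W(45,-8,85),.112-np.pi)
t=r.get_image('top')
a=cv2.resize(im['color'][120:270,150:350,::-1],(800,600),interpolation=cv2.INTER_CUBIC)
a[440:,:200]=cv2.resize(t['color'][195:235,340:390,::-1],(200,160))
cv2.imwrite('pics/w8.png',a)"
```

```text
t 19.7667 tcp [560.8 232.3  85.4] yaw -3.027 tilt [ 1.1e-03  7.0e-04 -1.0e+00] gap 35.7 F [5.8 4.1 4.2]
tool shift cm [-0.03 -0.01  0.04] turn z 0.002
```

View pics/w8.png

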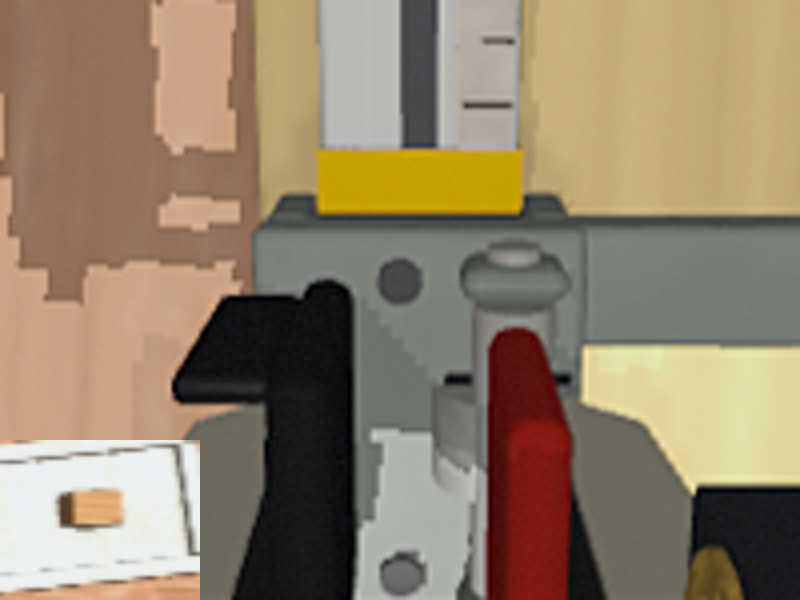

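The lever is upright and parallel to the rest at a gap of 35.6 mm. The tape end at v=150 puts the line at about v=217, right at the saddle edge. The offcut is still in the tray.

```bash
python3 -c "
from rig import r
print(r.hand_in())"
```

```text
the job is handed in; nothing more can be done
None
```

The job is handed in at about 20 s of the 58 s allowed. The hand-in reports no verdict, so what follows rests on my own checks.

- **Offcut:** I gripped it, set it down in the scrap tray and let go. The last top view still shows it lying inside the tray.
- **Setting the leg:** I took the leg by thumb rest and lever with the lever still open (about 54 mm gap) and slid it about 119 mm to the line. At the hold before closing, the wrist picture put the edge about 1.3 mm short of the line. I nudged it about 1 mm more.
- **Closing:** I then closed the lever while shifting the gripper towards the thumb rest. The lever looks upright and parallel to the rest.
- **Final hold:** The gripper is still holding at full closing command, with a 35.6 mm gap against the 36 mm stated for closed. The edge sits on the line to within about 1 mm by the tape's position; the saddle now hides the line itself.
- **Not fully confirmed:**
  - The wrist force showed a net 6 N along x, so the two finger loads are slightly unequal. The individual loads can't be read; at the fixed grip of about 30 N both should be well over 2 N.
  - I did not re-measure the stock and tools lying about. The gripper was only lowered at the offcut, tray and leg.
  - The wrist picture placed the thumb rest and lever up to about 4 mm off my model along the rail. The sign reversed when I turned the wrist, so I took it as a camera error and did not correct for it.

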